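Show the kitchen hand what refills the open shaker

TASK

The new kitchen hand is about to refill the amber shaker that stands open: show what is needed, in order of use. Point from above first at the mouth of that shaker, then at the spout of the aluminium funnel, then at the flat pan of the steel scoop in the spring clip, each time holding the fingertips just above it, less than five centimetres clear, for two seconds, and finish still pointing at the scoop. Touch nothing at all, and never bring the fingertips down over the capped shaker, which needs no refill.

Things in the scene. Friction and masses are not known exactly. Their poses are not given: they have to be found in the camera images.
- ledge: wooden plank ledge on a low riser of cream tiles, fixed on the counter: 180 deep (x) by 940 long (y), its top 100 mm above the counter; origin at the centre of its underside. All the things stand on it in a row along y, at least 105 mm apart from centre to centre
- shaker_open: amber glass shaker WITHOUT its cap, an open round amber mouth with no metal on top: 50 diameter, 85 tall; origin at the centre of its underside, z up
- open_mouth (a point): centre of the open shaker's mouth, in the plane of its rim (41 outer diameter), 85 mm above the ledge
- shaker_capped: the like amber glass shaker WITH its domed aluminium cap on: 50 diameter, 92 tall; origin at the centre of its underside. Not to be pointed at
- capped_top (a point): top centre of the capped shaker's cap, 92 mm above the ledge
- funnel: aluminium funnel standing on its wide mouth (90 diameter), narrow spout upward, 105 tall; origin at the centre of its underside
- funnel_tip (a point): centre of the upper end of the funnel's spout (13 diameter), 105 mm above the ledge
- clip: sprung steel tool clip screwed to the ledge's front edge (the edge towards the robot), jaws open upward; origin on the top of that edge. Jaws reach 9 mm above the ledge's top, 35 mm in front of the edge, and grip the scoop's handle
- scoop: flat steel scoop held level in the clip, alongside the ledge's front edge: pan 56 wide (x) by 70 long (y) by 14 deep, and a round handle 12 thick, 110 long, that runs from the pan to +y through the clip. Whole scoop lower than the ledge's top. Origin at the centre of the pan's underside, 90 mm to -y of the clip, 35 mm in front of the ledge's edge
- scoop_pan (a point): centre of the scoop's pan, in the plane of its rim, 14 mm above the pan's underside, 2 mm below the ledge's top; 35 mm in front of the ledge's edge
- grinder: red plastic pepper grinder, 56 diameter, 156 tall, the tallest thing on the ledge; origin at the centre of its underside
- dish: pale green melamine dish, 110 diameter, 22 tall, with the open shaker's cap lying in it; origin at the centre of its underside
- loose_cap: domed aluminium shaker cap, 45 diameter, 22 tall, lying in the dish; origin at the centre of its underside
- tin: dark green stock tin with a brass lid, 83 diameter, 95 tall, at the right (-y) end of the ledge; origin at the centre of its underside
- mug: blue mug, 76 diameter, 88 tall, handle outward, at the left (+y) end of the ledge; origin at the centre of its underside

How it is judged:
By the outcome, as a careful person would: the job done as asked, in the order asked, and still so for the second after the job is handed in, with the robot touching nothing.
It also fails if it takes over 54 s, if anything falls off the work surface, if the arm or the gripper's body presses on something with over 40 N, if the wrist force passes 120 N, or if a joint passes its speed limit or range.

ROBOT

A 7-joint arm with a two-finger parallel gripper is mounted at the origin on the work surface. World frame = base frame: x ahead of the robot, y to its left, z up, the work surface at z = 0. Lengths are in m, angles in rad, forces in N, time in s.
With the tool pointing down it reaches from about 0.425 to 0.875 m from the base axis. Payload 4.7 kg.
Tool frame: the origin (TCP) lies between the finger pads, 19 mm behind the fingertips; this is the grasp point; z points along the fingers, y is the line along which they close (so a half turn about z gives the same grasp; the last joint's range is limited). The gripper opens to 87 mm and grips with 3 to 60 N. Pads are 19 mm wide; open, the fingers measure 117 mm over their backs; the gripper's body (75 mm by 190 mm) begins 51 mm behind the grasp point.
Start: joints at [-1.116, 0.321, -0.07, 1.45, 0.023, 1.371, -0.057], TCP at [0.277, 0.588, 0.241] pointing down, gripper open.
Joint ranges: [-2.86, 2.86], [-0.3, 2.09], [-1.38, 1.24], [0.06, 2.45], [-1.56, 4.7], [0.09, 2.05], [-2.69, 2.69]. Speed limits (rad/s): [2.57, 2.57, 3.14, 3.14, 3.14, 3.14, 3.14].

INTERFACE

Orientations are given as a rotation vector (axis times angle).
In Python, from bench import ctrl gives the robot as it stands.
- The arm moves only by the shell command python3 -m jog 'ROWS' [FORCE]. ROWS is JSON, a list that holds one entry, the list of rows, each a list of 7 numbers: the shift along the tool's x, y, z in mm, then the turn, a rotation vector about the tool's x, y, z in degrees, then the finger opening in mm, from 0 to 87. A call has 1 to 10 rows; each row is the pose to reach, as a shift and turn from the pose commanded when the call began, along the tool's axes at that moment; what a row does not reach only later rows make up. A row lasts 1/10 s, in which the tool goes at most 50 mm and 8.59 degrees, less where a joint would pass 70% of its speed; a pose out of reach is approached as far as the arm can. A call with a gripper value outside its range is refused whole. The fingers move at their own pace and stop on an object; FORCE is the grip in N (left out, the last holds). Time passes only in rows, so rows that repeat a pose let the fingers close. It gives the time, the measured TCP pose, the force, the opening and the grip force at its end, in the units of the state.
- ctrl.get_state(): the state, without advancing time (a new reading comes with each control period).
- ctrl.get_image(name): name is "scene" or "top" or "wrist"; returns a dict with "image" (384x512x3 uint8, red, green, blue), "depth" (384x512 float32, m along the optical axis (not along the pixel's ray), 0 where there is no reading), "fov_y" (degrees; the focal length in pixels is half the picture's height over the tangent of half this angle, whatever the lens; pixels are square), "cx", "cy" (the principal point, pixels), "rvec" (rotation vector, rad) and "tvec" (3), from world to camera coordinates, as OpenCV has them. Camera axes: x right, y down, z forward; pixel columns grow to the right and rows downward; lengths in m; the calibration is good to about 2 mm. A picture is of the moment at which its call begins.
- ctrl.close_job(): hands the job in; it is judged then, once.
The state is a dict: "time": time; "joint_positions": joint angles; "qd": joint speeds; "joint_torque": joint torques, N m; "position": TCP position; "tool_rot": TCP orientation; "ft_force": force on the tool from outside, world axes, zero at the start; "torque": the same for the moment, N m; "grip_width": opening from 0.0 (shut) to 1.0 (fully open); "grip_force": force on a finger pad.
Only numpy, scipy, OpenCV 4.12 (cv2) and the standard library are available. Lean on these libraries where they do the work, as an engineer would, in place of code of your own. Each camera call takes 0.05 s, during which the arm holds its last target. There are 200 camera calls.

## Working session

There is one attempt and no reset: what is moved stays moved. The work goes in short steps, Python scripts to look and compute and a shell command to move; the robot and the scene stay as the last step left them, time stands still between calls to the robot, and variables do not carry over. Pictures are saved under pics/ and viewed, at most 10 in all, crops included, and the job is handed in when it is done.

```bash
mkdir -p pics
cat > h.py <<'E'
import numpy as np, cv2
from bench import ctrl
def grab(n,f):
    d=ctrl.get_image(n); np.savez('%s.npz'%f,**d)
    cv2.imwrite('pics/%s.png'%f,d['image'][:,:,::-1]); return d
def world(d):
    h,w=d['depth'].shape; f=h/2/np.tan(np.radians(d['fov_y'])/2)
    u,v=np.meshgrid(np.arange(w),np.arange(h)); z=d['depth']
    c=np.stack([(u-d['cx'])/f*z,(v-d['cy'])/f*z,z],-1)
    R=cv2.Rodrigues(np.array(d['rvec'],float))[0]
    return (c-np.ravel(d['tvec']))@R
def ray(d,u,v,Z):
    h=d['depth'].shape[0]; f=h/2/np.tan(np.radians(d['fov_y'])/2)
    R=cv2.Rodrigues(np.array(d['rvec'],float))[0]; o=-R.T@np.ravel(d['tvec'])
    r=R.T@np.array([(u-d['cx'])/f,(v-d['cy'])/f,1]); return o+r*(Z-o[2])/r[2]
E
python3 - <<'E'
from h import *
a=grab('top','top1');b=grab('scene','scene1')
cv2.imwrite('pics/both.png',cv2.resize(np.hstack([a['image'],b['image']])[:,:,::-1],None,fx=.78,fy=.78))
for d in(a,b):
    R=cv2.Rodrigues(np.array(d['rvec'],float))[0];print(-R.T@np.ravel(d['tvec']),d['fov_y'],R[2])
s=ctrl.get_state();print(s['time'],s['position'],s['tool_rot'])
E
```

```text
[4.44739539e-01 6.14242025e-04 1.21621463e+00] 47.75594735970673 [ 0.11131447 -0.00433455 -0.99377578]
[1.3782108  0.42491055 0.71576183] 52.000539501946314 [-0.76012542 -0.37993506 -0.52712303]
0.1 [0.27714847 0.58742852 0.24027674] [-6.86663662e-01 -3.06533231e+00  2.65961593e-03]
```

View pics/top1.png

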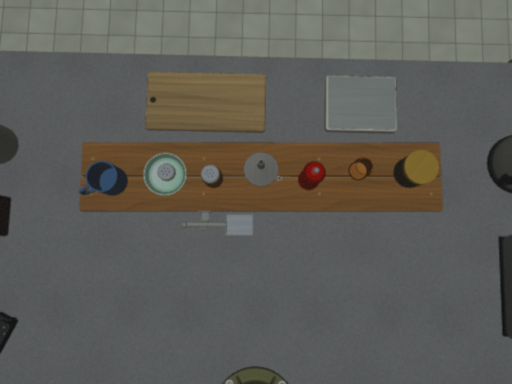

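View pics/scene1.png

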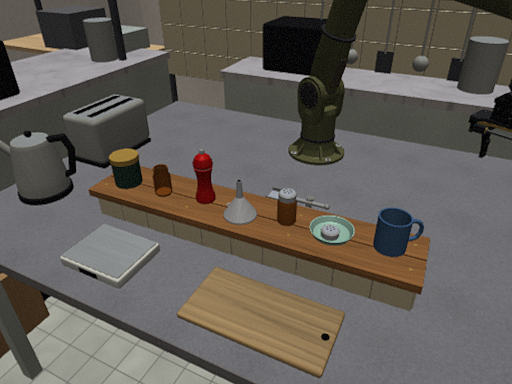

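The top view shows, left to right: mug (101,178), dish (165,173), capped shaker (210,174), funnel (261,168), grinder (315,173), open shaker (358,171) and tin (421,167). The scoop pan is at (239,225). The scene view agrees: the shaker beside the tin has no cap.

```bash
python3 - <<'E'
from h import *
for n in('top1','scene1'):
    d=dict(np.load(n+'.npz')); W=world(d); I=d['image'].astype(int); hsv=cv2.cvtColor(d['image'],cv2.COLOR_RGB2HSV)
    x,y,z=W[...,0],W[...,1],W[...,2]
    v,u=np.mgrid[:384,:512]
    reg=(d['depth']>0)&(z>.085)&(z<.3)&(x>.35)&(x<.85)&(abs(y)<.6)
    led=reg&(abs(z-.1)<.006)&(hsv[...,1]>80)
    print(n,'ledge x',np.percentile(x[led],[.5,99.5]).round(3),'y',np.percentile(y[led],[.5,99.5]).round(3),np.median(z[led]))
    m=(reg&(z>.125)).astype(np.uint8)
    k,l,s,c=cv2.connectedComponentsWithStats(m)
    for i in range(1,k):
        if s[i,4]<25: continue
        q=l==i; zt=np.percentile(z[q],98); t=q&(z>zt-.008)
        print(c[i].round(),s[i,4],'ztop',zt.round(3),'top ctr',(x[t].min()+x[t].max())/2,(y[t].min()+y[t].max())/2,'ext',np.ptp(x[t]).round(3),np.ptp(y[t]).round(3),'rgb',I[q].mean(0).round())
d=dict(np.load('top1.npz'));W=world(d);I=d['image']
sub=(slice(213,238),slice(180,260)); g=I[sub].astype(int).mean(-1)>120
k,l,s,c=cv2.connectedComponentsWithStats(g.astype(np.uint8))
for i in range(1,k):
  if s[i,4]>40:
    print('scoop',s[i],c[i]); u0=180+s[i,0]+(s[i,2]-1)/2;v0=213+s[i,1]+(s[i,3]-1)/2;
    print(ray(d,180+s[i,0],213+s[i,1],.098),ray(d,180+s[i,0]+s[i,2],213+s[i,1]+s[i,3],.098))
E
python3 - <<'E'
import cv2,numpy as np
a=cv2.imread('pics/top1.png')[135:245,180:400];cv2.imwrite('pics/c.png',cv2.resize(a,None,fx=3.6,fy=3.6,interpolation=2))
E
```

```text
top1 ledge x [0.518 0.707] y [-0.47  0.46] 0.09947068109727747
[417. 168.] 1199 ztop 0.198 top ctr 0.6300738795748906 -0.38740503813930155 ext 0.081 0.082 rgb [102.  85.  40.]
[261. 167.] 437 ztop 0.205 top ctr 0.630864886803606 -0.0024630772184867705 ext 0.013 0.012 rgb [91. 91. 88.]
[361. 168.] 310 ztop 0.187 top ctr 0.6317191127856694 -0.25475567109599156 ext 0.042 0.041 rgb [87. 57. 29.]
[102. 179.] 762 ztop 0.189 top ctr 0.5913193157427192 0.3783249973352538 ext 0.073 0.075 rgb [37. 44. 54.]
[312. 174.] 501 ztop 0.255 top ctr 0.6062284268613298 -0.12682866575493576 ext 0.014 0.012 rgb [93. 27. 21.]
[165. 170.] 68 ztop 0.129 top ctr 0.6187276586437045 0.23937020974278803 ext 0.031 0.03 rgb [113. 119. 122.]
[211. 176.] 372 ztop 0.194 top ctr 0.6030054934388664 0.1165032965417063 ext 0.041 0.041 rgb [95. 94. 92.]
scene1 ledge x [0.523 0.713] y [-0.459  0.466] 0.09863011011629434
[125. 165.] 860 ztop 0.195 top ctr 0.6354786513946784 -0.3818536438231188 ext 0.082 0.082 rgb [72. 63. 34.]
[203. 173.] 688 ztop 0.249 top ctr 0.6122352313125656 -0.1235238751188486 ext 0.012 0.015 rgb [89. 15. 14.]
[161. 177.] 401 ztop 0.184 top ctr 0.636300692668472 -0.2510001237983479 ext 0.041 0.041 rgb [57. 30. 11.]
[239. 201.] 383 ztop 0.204 top ctr 0.6347702184361059 0.0013670328557406045 ext 0.014 0.011 rgb [116. 115. 113.]
[286. 204.] 522 ztop 0.191 top ctr 0.6086137950547483 0.12200210058006752 ext 0.04 0.043 rgb [85. 70. 58.]
[395. 228.] 1388 ztop 0.187 top ctr 0.5945925232442207 0.3824939427285983 ext 0.078 0.075 rgb [29. 43. 58.]
scoop [ 47   2  25  19 448] [59.078125 11.3125  ]
[0.50946873 0.08071494 0.098     ] [0.46207139 0.01516336 0.098     ]
```

View pics/c.png

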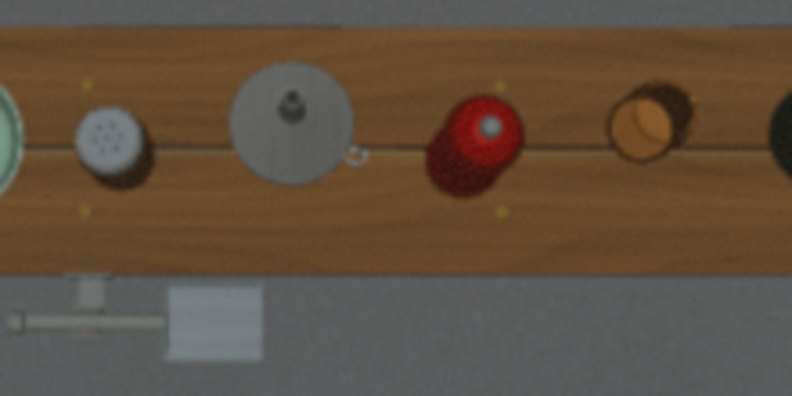

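Averaged over the two views: mouth (0.634,-0.253,0.185), spout (0.633,-0.001,0.205), pan about (0.486,0.047,0.098). The heights and sizes match the given ones. I'll raise the tool with the fingers shut, then travel high and in front of the capped shaker.

```bash
cat >> h.py <<'E'
from scipy.spatial.transform import Rotation as Ro
def delta(tip):  # fingertip target -> tool-frame shift in mm, turn to vertical in deg
    s=ctrl.get_state(); R=Ro.from_rotvec(s['tool_rot']); p=np.array(tip)+[0,0,.019]
    print('t',s['time'],'pos',np.round(s['position'],4),'grip',s['grip_width'],'shift mm',(R.inv().apply(p-s['position'])*1000).round(1),'z axis',R.apply([0,0,1]).round(3),'F',np.linalg.norm(s['ft_force']).round(1))
E
python3 -m jog '[[[0,0,-12,0,0,0,0],[0,0,-30,0,0,0,0],[0,0,-50,0,0,0,0],[0,0,-70,0,0,0,0],[0,0,-90,0,0,0,0],[0,0,-105,0,0,0,0],[0,0,-115,0,0,0,0],[0,0,-120,0,0,0,0],[0,0,-120,0,0,0,0]]]'
python3 -c "
from h import *
delta([.634,-.253,.34])"
```

```text
time: 1.0
position: [0.2774, 0.588, 0.3616]
tool_rot: [0.687, 3.065, 0.001]
ft_force: [-0.3, 0.0, 0.5]
grip_width: 0.265
grip_force: 0.0
t 1.0 pos [0.2774 0.588  0.3616] grip 0.2648887382127402 shift mm [-681.3 -608.5    2.3] z axis [ 0.  0. -1.] F 0.6
```

```bash
python3 -m jog '[[[-10,-9,0,0,0,0,0],[-27,-24,0,0,0,0,0],[-50,-45,0,0,0,0,0],[-74,-66,0,0,0,0,0],[-98,-87,0,0,0,0,0],[-122,-109,0,0,0,0,0],[-146,-130,0,0,0,0,0],[-170,-152,0,0,0,0,0],[-194,-173,0,0,0,0,0],[-218,-195,0,0,0,0,0]]]'
python3 -m jog '[[[-24,-21,0,0,0,0,0],[-48,-43,0,0,0,0,0],[-72,-64,0,0,0,0,0],[-96,-86,0,0,0,0,0],[-120,-107,0,0,0,0,0],[-144,-129,0,0,0,0,0],[-168,-150,0,0,0,0,0],[-192,-171,0,0,0,0,0],[-216,-193,0,0,0,0,0],[-240,-214,0,0,0,0,0]]]'
python3 -c "
from h import *
delta([.634,-.253,.34])"
```

```text
time: 2.0
position: [0.3915, 0.3158, 0.3603]
tool_rot: [-0.688, -3.064, 0.002]
ft_force: [0.2, -0.1, -0.4]
grip_width: 0.004
grip_force: 0.0
time: 3.0
position: [0.5164, 0.0201, 0.3604]
tool_rot: [-0.688, -3.064, 0.0]
ft_force: [1.1, 0.4, -0.1]
grip_width: 0.007
grip_force: 0.0
t 3.0 pos [0.5164 0.0201 0.3604] grip 0.007450964969230239 shift mm [-223.1 -196.6    1.2] z axis [-0.001  0.    -1.   ] F 1.1
```

```bash
python3 -m jog '[[[-24,-21,0,0,0,0,0],[-48,-42,0,0,0,0,0],[-72,-63,0,0,0,0,0],[-98,-86,0,0,0,0,0],[-124,-109,0,0,0,0,0],[-150,-132,0,0,0,0,0],[-176,-155,0,0,0,0,0],[-200,-176,0,0,0,0,0],[-216,-190,0,0,0,0,0],[-223,-197,0,0,0,0,0]]]'
python3 -c "
from h import *
a=grab('wrist','w1')
W=world(a);z=W[...,2];m=(a['depth']>0)&(z>.15)&(abs(W[...,0]-.634)<.04)&(abs(W[...,1]+.253)<.04)&(z<.2)
q=W[m];print(m.sum());
if m.sum()>20: zt=np.percentile(z[m],98);t=q[q[:,2]>zt-.008];print(zt,(t.min(0)+t.max(0))/2,np.ptp(t,axis=0))
delta([.634,-.253,.34])"
```

```text
time: 4.0
position: [0.6334, -0.254, 0.3597]
tool_rot: [-0.693, -3.062, 0.002]
ft_force: [-0.1, -0.1, -0.4]
grip_width: 0.009
grip_force: 0.0
990
0.18668381541883144 [ 0.6340863  -0.25259456  0.18312535] [0.04110352 0.04074693 0.00876302]
t 4.05 pos [ 0.6335 -0.2544  0.3597] grip 0.005496153015285044 shift mm [0.1 1.5 0.7] z axis [-0.003 -0.001 -1.   ] F 1.7
```

View pics/w1.png

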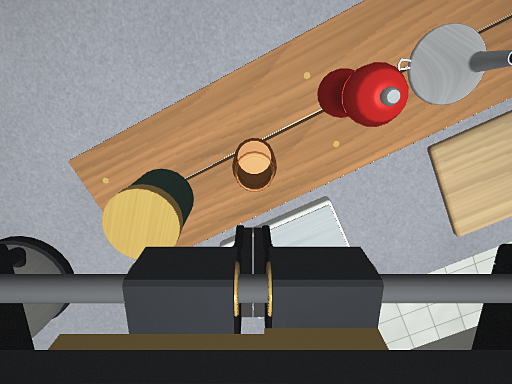

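The wrist view shows the open shaker's mouth at about (255,157), with no cap on it. Its position (0.634,-0.253) is confirmed. I'll descend to about 25 mm clear and hold.

```bash
python3 -m jog '[[[0,1,8,0,0,0,0],[0,1,24,0,0,0,0],[0,1,42,0,0,0,0],[0,1,60,0,0,0,0],[0,1,78,0,0,0,0],[0,1,94,0,0,0,0],[0,1,108,0,0,0,0],[0,1,119,0,0,0,0],[0,1,127,0,0,0,0],[0,1,131,0,0,0,0]]]'
for i in 1 2 3; do python3 -m jog '[[[0,0,0,0,0,0,0],[0,0,0,0,0,0,0],[0,0,0,0,0,0,0],[0,0,0,0,0,0,0],[0,0,0,0,0,0,0],[0,0,0,0,0,0,0],[0,0,0,0,0,0,0],[0,0,0,0,0,0,0],[0,0,0,0,0,0,0],[0,0,0,0,0,0,0]]]' | head -2; done
python3 -m jog '[[[0,0,-8,0,0,0,0],[0,0,-24,0,0,0,0],[0,0,-42,0,0,0,0],[0,0,-60,0,0,0,0],[0,0,-78,0,0,0,0],[0,0,-94,0,0,0,0],[0,0,-108,0,0,0,0],[0,0,-119,0,0,0,0],[0,0,-127,0,0,0,0],[0,0,-131,0,0,0,0]]]'
python3 -c "
from h import *
delta([.633,-.001,.34])"
```

```text
time: 5.05
position: [0.635, -0.2496, 0.2295]
tool_rot: [-0.687, -3.065, -0.0]
ft_force: [-0.1, 0.7, -0.3]
grip_width: 0.007
grip_force: 0.0
time: 6.05
position: [0.6351, -0.2498, 0.2302]
time: 7.05
position: [0.6351, -0.2498, 0.2302]
time: 8.05
position: [0.6351, -0.2498, 0.2303]
time: 9.05
position: [0.6353, -0.25, 0.3622]
tool_rot: [0.687, 3.065, -0.0]
ft_force: [0.4, -0.6, 0.7]
grip_width: 0.008
grip_force: 0.0
t 9.05 pos [ 0.6353 -0.25    0.3622] grip 0.007587591527131307 shift mm [108.3 224.2   3.1] z axis [ 0.001 -0.    -1.   ] F 1.0
```

```bash
python3 -m jog '[[[4,9,0,0,0,0,0],[13,27,0,0,0,0,0],[25,52,0,0,0,0,0],[38,79,0,0,0,0,0],[52,108,0,0,0,0,0],[66,137,0,0,0,0,0],[80,166,0,0,0,0,0],[93,193,0,0,0,0,0],[103,213,0,0,0,0,0],[108,224,0,0,0,0,0]]]'
python3 -m jog '[[[0,0,0,0,0,0,0],[0,0,0,0,0,0,0]]]' | head -2
python3 -c "
from h import *
a=grab('wrist','w2')
W=world(a);z=W[...,2];m=(a['depth']>0)&(z>.19)&(abs(W[...,0]-.634)<.04)&(abs(W[...,1])<.04)&(z<.215)
q=W[m];print(m.sum())
if m.sum()>5: print(q[:,2].max(),(q.min(0)+q.max(0))/2,np.ptp(q,axis=0))
m=(a['depth']>0)&(z>.08)&(z<.105)&(W[...,0]<.518)&(W[...,0]>.44)&(abs(W[...,1]-.047)<.045)
q=W[m];print(m.sum(),'pan')
if m.sum()>5: print((q.min(0)+q.max(0))/2,np.ptp(q,axis=0))
delta([.633,-.001,.34])"
```

```text
time: 10.05
position: [0.6326, 0.0028, 0.3604]
tool_rot: [-0.679, -3.065, -0.002]
ft_force: [0.5, 0.2, 0.2]
grip_width: 0.004
grip_force: 0.0
time: 10.25
position: [0.6329, -0.0023, 0.361]
209
0.20732464062321113 [ 0.63247196 -0.00081422  0.19872038] [0.01351619 0.01359741 0.01720852]
3091 pan
[0.48934625 0.05431969 0.09264175] [0.05678383 0.07535248 0.01805759]
t 10.3 pos [ 0.6329 -0.0031  0.3612] grip 0.006213726455676463 shift mm [0.8 2.  2.2] z axis [-0.    -0.001 -1.   ] F 1.2
```

View pics/w2.png

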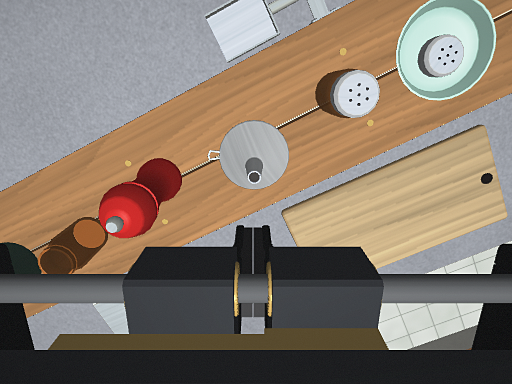

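The wrist view shows the funnel's spout at (254,177), world (0.632,-0.001,0.206), and the capped shaker well off to the side at (355,93). The scoop pan is at the upper left, around (240,30). I'll descend to about 25 mm clear and hold.

```bash
python3 -m jog '[[[1,2,8,0,0,0,0],[1,2,22,0,0,0,0],[1,2,38,0,0,0,0],[1,2,54,0,0,0,0],[1,2,70,0,0,0,0],[1,2,84,0,0,0,0],[1,2,96,0,0,0,0],[1,2,105,0,0,0,0],[1,2,110,0,0,0,0],[1,2,112,0,0,0,0]]]'
for i in 1 2 3; do python3 -m jog '[[[0,0,0,0,0,0,0],[0,0,0,0,0,0,0],[0,0,0,0,0,0,0],[0,0,0,0,0,0,0],[0,0,0,0,0,0,0],[0,0,0,0,0,0,0],[0,0,0,0,0,0,0],[0,0,0,0,0,0,0],[0,0,0,0,0,0,0],[0,0,0,0,0,0,0]]]' | head -2; done
python3 -c "
from h import *
delta([.633,-.001,.228])"
```

```text
time: 11.3
position: [0.6329, 0.001, 0.2489]
tool_rot: [-0.687, -3.065, 0.0]
ft_force: [-0.5, 0.9, -0.5]
grip_width: 0.006
grip_force: 0.0
time: 12.3
position: [0.633, 0.001, 0.2493]
time: 13.3
position: [0.633, 0.0011, 0.2493]
time: 14.3
position: [0.633, 0.0011, 0.2493]
t 14.3 pos [0.633  0.0011 0.2493] grip 0.0035755257824533863 shift mm [-0.9 -1.9  2.3] z axis [ 0.  0. -1.] F 0.7
```

```bash
python3 -m jog '[[[0,0,-8,0,0,0,0],[0,0,-20,0,0,0,0],[0,0,-34,0,0,0,0],[0,0,-48,0,0,0,0],[0,0,-62,0,0,0,0],[0,0,-75,0,0,0,0],[0,0,-86,0,0,0,0],[0,0,-94,0,0,0,0],[0,0,-98,0,0,0,0],[0,0,-100,0,0,0,0]]]' | head -2
python3 -c "
from h import *
delta([.487,.050,.33])
s=ctrl.get_state();print(s['joint_positions'])"
```

```text
time: 15.3
position: [0.633, 0.001, 0.3495]
t 15.3 pos [0.633  0.001  0.3495] grip 0.008597170388107058 shift mm [152.9 -18.    0.5] z axis [ 0.  0. -1.] F 0.6
[-0.49207259  0.28149163  0.57990212  1.3355136  -0.15284818  1.5687434
  1.19988236]
```

```bash
python3 -m jog '[[[6,-1,0,0,0,-1,0],[18,-2,0,0,0,-3,0],[35,-4,0,0,0,-6,0],[54,-6,0,0,0,-9,0],[74,-9,0,0,0,-12.5,0],[94,-11,0,0,0,-16,0],[113,-13,0,0,0,-19,0],[131,-15,0,0,0,-22,0],[145,-17,0,0,0,-24,0],[153,-18,0,0,0,-25,0]]]' | head -2
python3 -m jog '[[[0,0,0,0,0,0,0],[0,0,0,0,0,0,0],[0,0,0,0,0,0,0]]]' | head -3
python3 -c "
from h import *
a=grab('wrist','w3')
W=world(a);z=W[...,2];hsv=cv2.cvtColor(a['image'],cv2.COLOR_RGB2HSV)
m=(a['depth']>0)&(z>.075)&(z<.105)&(W[...,0]<.519)&(W[...,0]>.44)&(abs(W[...,1]-.047)<.06)
q=W[m];p=q[abs(q[:,0]-.487)>.012]
print(m.sum(),'pan',(p.min(0)+p.max(0))/2,np.ptp(p,axis=0))
delta([.487,.05,.33])
s=ctrl.get_state();print(s['joint_positions'])"
```

```text
time: 16.3
position: [0.4851, 0.0507, 0.3491]
time: 16.6
position: [0.4873, 0.0497, 0.3491]
tool_rot: [0.008, 3.141, -0.001]
2609 pan [0.48896315 0.05191838 0.09255688] [0.05746817 0.07069178 0.01663676]
t 16.65 pos [0.4873 0.0497 0.3491] grip 0.00605630878979688 shift mm [0.3 0.3 0.1] z axis [-0. -0. -1.] F 0.9
[-0.63934281 -0.07487934  0.45710558  1.6703721   0.03350531  1.5386501
  1.38110833]
```

View pics/w3.png

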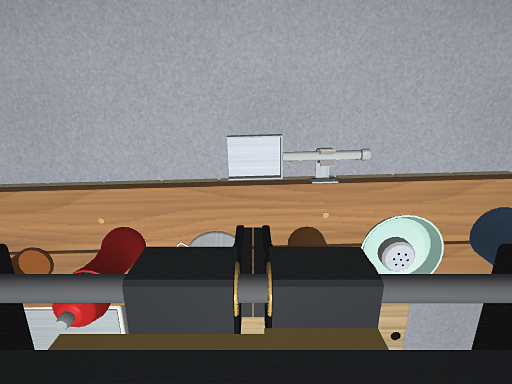

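The pan is at (255,157), directly under the fingertips, measured at (0.488,0.052) and 57 x 71 mm as specified. The body clears the ledge objects at this yaw, so I'll descend.

```bash
python3 -m jog '[[[-1,2,8,0,0,0,0],[-1,2,20,0,0,0,0],[-1,2,34,0,0,0,0],[-1,2,48,0,0,0,0],[-1,2,62,0,0,0,0],[-1,2,76,0,0,0,0],[-1,2,90,0,0,0,0],[-1,2,104,0,0,0,0],[-1,2,117,0,0,0,0],[-1,2,130,0,0,0,0]]]'
python3 -m jog '[[[0,0,12,0,0,0,0],[0,0,23,0,0,0,0],[0,0,33,0,0,0,0],[0,0,42,0,0,0,0],[0,0,50,0,0,0,0],[0,0,57,0,0,0,0],[0,0,63,0,0,0,0],[0,0,68,0,0,0,0],[0,0,71,0,0,0,0],[0,0,73,0,0,0,0]]]'
for i in 1 2 3; do python3 -m jog '[[[0,0,0,0,0,0,0],[0,0,0,0,0,0,0],[0,0,0,0,0,0,0],[0,0,0,0,0,0,0],[0,0,0,0,0,0,0],[0,0,0,0,0,0,0],[0,0,0,0,0,0,0],[0,0,0,0,0,0,0],[0,0,0,0,0,0,0],[0,0,0,0,0,0,0]]]' | head -4; done
python3 -c "
from h import *
grab('scene','s2');delta([.488,.052,.126])"
```

```text
time: 17.65
position: [0.4879, 0.0521, 0.2182]
tool_rot: [0.007, 3.141, 0.0]
ft_force: [0.1, -1.2, -0.5]
grip_width: 0.005
grip_force: 0.0
time: 18.65
position: [0.488, 0.0521, 0.1461]
tool_rot: [0.007, 3.142, 0.0]
ft_force: [0.2, -0.3, -0.2]
grip_width: 0.006
grip_force: 0.0
time: 19.65
position: [0.488, 0.0521, 0.1463]
tool_rot: [0.007, 3.142, 0.0]
ft_force: [0.7, 0.6, 0.5]
time: 20.65
position: [0.488, 0.052, 0.1463]
tool_rot: [0.007, 3.142, 0.0]
ft_force: [-0.1, 0.8, 0.4]
time: 21.65
position: [0.488, 0.0521, 0.1463]
tool_rot: [0.007, 3.142, 0.0]
ft_force: [0.3, 0.2, -0.2]
t 21.7 pos [0.488  0.0521 0.1463] grip 0.004715370451989638 shift mm [-0.  -0.1  1.3] z axis [ 0.  0. -1.] F 0.3
```

View pics/s2.png

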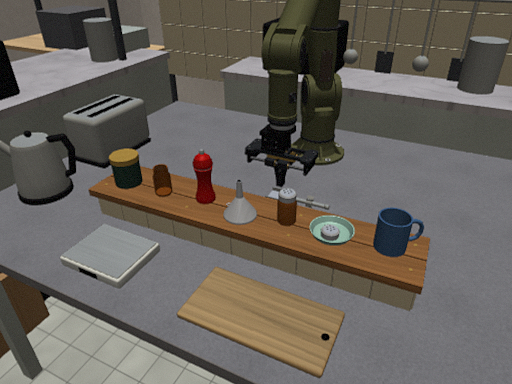

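The fingertips hover over the scoop pan, at about (280,188), and nothing in the row has moved.

```bash
python3 -c "
from bench import ctrl
print(ctrl.close_job())"
```

```text
the job is handed in; nothing more can be done
None
```

I pointed at the open shaker's mouth, then the funnel's spout, then the scoop's pan, holding about 25–30 mm above each for 3 s. I touched nothing, kept the fingertips clear of the capped shaker, and handed in at about 22 s, still pointing at the scoop.

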